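# Mark a batch of coat toggles in the spring press

### The job

Mark this batch of coat toggles: pull the press's shuttle right out, lay every toggle from the grey pocket tray in a nest of its own, push the shuttle fully home, then press the red plunger knob right down to its stop and hold it there for a good second, with the whole batch under the die at once. Pull the shuttle out again, lay all the marked toggles in the green box, and leave the press tidy: shuttle empty and fully home, plunger up. Do not disturb the thread cone, the thread spool or the seam ripper.

Things in the scene. Friction and masses are not known exactly. Their poses are not given: they have to be found in the camera images.
- toggle_ivory: ivory coat toggle, a rigid rounded wooden bar 70 x 22 x 22 mm, 30 g nominal, with thin brass bands near its ends. Origin at its centre, x along its length. The four sides are alike and either end may lead. It may be absent (None at the start)
- toggle_tan: tan wood-coloured coat toggle, a rigid rounded wooden bar 70 x 22 x 22 mm, 30 g nominal, with thin brass bands near its ends. Origin at its centre, x along its length. The four sides are alike and either end may lead. It may be absent (None at the start)
- toggle_brown: dark reddish brown coat toggle, a rigid rounded wooden bar 70 x 22 x 22 mm, 30 g nominal, with thin brass bands near its ends. Origin at its centre, x along its length. The four sides are alike and either end may lead. It may be absent (None at the start)
- toggle_black: black coat toggle, a rigid rounded wooden bar 70 x 22 x 22 mm, 30 g nominal, with thin brass bands near its ends. Origin at its centre, x along its length. The four sides are alike and either end may lead. It may be absent (None at the start)
- pocket_tray: fixed grey pocket tray 195 x 130 x 16 mm, origin at the centre of its underside, x along its 195 mm length. Four pockets 79 x 31 mm, 8 mm deep (floor 8 mm above the bench), long side along x, centres at x = +-46, y = +-30 mm. A toggle in a pocket stands 14 mm proud of the tray's top
- finished_box: loose green open box for finished toggles, outside 200 (x) x 160 (y) x 30 mm high, walls and floor 4 mm, 0.5 kg, origin at the centre of its underside
- press: fixed blue marking press. Origin on the bench directly under the die and red knob; x points from the loading side (towards the robot) to the back. Base plate 12 mm thick, from x = -160 to +60 mm, 260 mm wide in y. A bridge 60 mm deep in x, 260 mm wide, spans the shuttle on two columns (y = +-118 mm, 24 mm wide); its underside is 99 mm and its top 126 mm above the bench
- shuttle (a joint): sliding aluminium shuttle with four nests, travels along the press's x: 0 m = fully out at the loading position, in front of the bridge; 0.100 m = fully home, nests under the die. Stays where it is left (about 2 N friction). Shuttle plate 100 x 206 mm, its top 32 mm above the bench. It starts part or fully pushed in
- shuttle_handle (a point): centre of the top of the shuttle's black handle post, which moves with the shuttle: 14 (x) x 16 (y) mm and 52 mm tall, top 76 mm above the bench, 95 mm in front (-x) of the nests' line; axes as the press
- plunger (a joint): sprung plunger carrying the brass die bar (50 x 190 mm in x, y): 0 m = up (it springs back by itself), 0.025 m = at its stop, where the die meets the tops of toggles seated in the nests. About 3 N to start, 8 N at the stop. With the plunger up the die's underside is 71 mm above the bench (25 mm above seated toggles)
- plunger_top (a point): centre of the flat top of the plunger's red round knob, 50 mm across the flat, 172 mm above the bench when up; moves down with the plunger
- nest_1 (a point): centre of the floor of shuttle nest 1 (press y = -75 mm), 24 mm above the bench, moves with the shuttle; axes as the press. Nest 78 (x) x 30 (y) mm, 8 mm deep; a seated toggle lies along x with its centre 11 mm above this point. Any toggle may use any nest
- nest_2 (a point): centre of the floor of shuttle nest 2 (press y = -25 mm), 24 mm above the bench, moves with the shuttle; axes as the press. Nest 78 (x) x 30 (y) mm, 8 mm deep; a seated toggle lies along x with its centre 11 mm above this point. Any toggle may use any nest
- nest_3 (a point): centre of the floor of shuttle nest 3 (press y = 25 mm), 24 mm above the bench, moves with the shuttle; axes as the press. Nest 78 (x) x 30 (y) mm, 8 mm deep; a seated toggle lies along x with its centre 11 mm above this point. Any toggle may use any nest
- nest_4 (a point): centre of the floor of shuttle nest 4 (press y = 75 mm), 24 mm above the bench, moves with the shuttle; axes as the press. Nest 78 (x) x 30 (y) mm, 8 mm deep; a seated toggle lies along x with its centre 11 mm above this point. Any toggle may use any nest
- thread_cone: black thread cone, 68 mm base, 150 mm tall, standing; loose bystander, origin at its underside
- thread_spool: white thread spool with blue ends, 60 mm across, 136 mm tall, standing; loose bystander, origin at its underside
- seam_ripper: orange-handled seam ripper lying flat, 22 x 215 x 14 mm, long axis y; loose bystander, origin at its underside
There are look-alikes about, which are no part of the job. Of the things that look like the pocket_tray, the larger one is meant.

How it is judged:
On the way:
1. with every toggle of the batch seated in a nest and the shuttle home, the plunger is held down at its stop for 0.8 s (value of joint shuttle above 0.095 m and value of joint plunger above 0.0225 m and ((horizontal distance between toggle_ivory and nest_1 below 0.008 m and z of toggle_ivory in the frame of nest_1 below 0.015 m and angle between the x axis of toggle_ivory and the x axis of nest_1, either way round below 0.15 rad) or (horizontal distance between toggle_ivory and nest_2 below 0.008 m and z of toggle_ivory in the frame of nest_2 below 0.015 m and angle between the x axis of toggle_ivory and the x axis of nest_2, either way round below 0.15 rad) or (horizontal distance between toggle_ivory and nest_3 below 0.008 m and z of toggle_ivory in the frame of nest_3 below 0.015 m and angle between the x axis of toggle_ivory and the x axis of nest_3, either way round below 0.15 rad) or (horizontal distance between toggle_ivory and nest_4 below 0.008 m and z of toggle_ivory in the frame of nest_4 below 0.015 m and angle between the x axis of toggle_ivory and the x axis of nest_4, either way round below 0.15 rad)) and ((horizontal distance between toggle_tan and nest_1 below 0.008 m and z of toggle_tan in the frame of nest_1 below 0.015 m and angle between the x axis of toggle_tan and the x axis of nest_1, either way round below 0.15 rad) or (horizontal distance between toggle_tan and nest_2 below 0.008 m and z of toggle_tan in the frame of nest_2 below 0.015 m and angle between the x axis of toggle_tan and the x axis of nest_2, either way round below 0.15 rad) or (horizontal distance between toggle_tan and nest_3 below 0.008 m and z of toggle_tan in the frame of nest_3 below 0.015 m and angle between the x axis of toggle_tan and the x axis of nest_3, either way round below 0.15 rad) or (horizontal distance between toggle_tan and nest_4 below 0.008 m and z of toggle_tan in the frame of nest_4 below 0.015 m and angle between the x axis of toggle_tan and the x axis of nest_4, either way round below 0.15 rad)) and ((horizontal distance between toggle_brown and nest_1 below 0.008 m and z of toggle_brown in the frame of nest_1 below 0.015 m and angle between the x axis of toggle_brown and the x axis of nest_1, either way round below 0.15 rad) or (horizontal distance between toggle_brown and nest_2 below 0.008 m and z of toggle_brown in the frame of nest_2 below 0.015 m and angle between the x axis of toggle_brown and the x axis of nest_2, either way round below 0.15 rad) or (horizontal distance between toggle_brown and nest_3 below 0.008 m and z of toggle_brown in the frame of nest_3 below 0.015 m and angle between the x axis of toggle_brown and the x axis of nest_3, either way round below 0.15 rad) or (horizontal distance between toggle_brown and nest_4 below 0.008 m and z of toggle_brown in the frame of nest_4 below 0.015 m and angle between the x axis of toggle_brown and the x axis of nest_4, either way round below 0.15 rad)) and ((horizontal distance between toggle_black and nest_1 below 0.008 m and z of toggle_black in the frame of nest_1 below 0.015 m and angle between the x axis of toggle_black and the x axis of nest_1, either way round below 0.15 rad) or (horizontal distance between toggle_black and nest_2 below 0.008 m and z of toggle_black in the frame of nest_2 below 0.015 m and angle between the x axis of toggle_black and the x axis of nest_2, either way round below 0.15 rad) or (horizontal distance between toggle_black and nest_3 below 0.008 m and z of toggle_black in the frame of nest_3 below 0.015 m and angle between the x axis of toggle_black and the x axis of nest_3, either way round below 0.15 rad) or (horizontal distance between toggle_black and nest_4 below 0.008 m and z of toggle_black in the frame of nest_4 below 0.015 m and angle between the x axis of toggle_black and the x axis of nest_4, either way round below 0.15 rad))), for 0.8 s.
At the end, for the whole second after the job is handed in: every toggle present lies at rest inside the green box (centre at least about 8 mm within its walls, and less than 45 mm above the box's underside), the box level and at rest, the shuttle home (beyond 95 of 100 mm) and the plunger up (within 4 mm) (x of toggle_ivory in the frame of finished_box between -0.088 and 0.088 m and y of toggle_ivory in the frame of finished_box between -0.072 and 0.072 m and z of each of toggle_ivory, toggle_tan, toggle_brown, toggle_black in the frame of finished_box below 0.045 m and linear speed of each of toggle_ivory, toggle_tan, toggle_brown, toggle_black, finished_box below 0.03 m/s and x of toggle_tan in the frame of finished_box between -0.088 and 0.088 m and y of toggle_tan in the frame of finished_box between -0.072 and 0.072 m and x of toggle_brown in the frame of finished_box between -0.088 and 0.088 m and y of toggle_brown in the frame of finished_box between -0.072 and 0.072 m and x of toggle_black in the frame of finished_box between -0.088 and 0.088 m and y of toggle_black in the frame of finished_box between -0.072 and 0.072 m and angle between finished_box's own z axis and vertical below 0.1 rad and value of joint shuttle above 0.095 m and value of joint plunger below 0.004 m); the robot touches nothing.
It fails at once if the thread cone is moved more than 30 mm (distance of thread_cone from where it was at the start of the episode above 0.03 m).
It fails at once if the thread spool is moved more than 30 mm (distance of thread_spool from where it was at the start of the episode above 0.03 m).
It fails at once if the seam ripper is moved more than 30 mm (distance of seam_ripper from where it was at the start of the episode above 0.03 m).
Of toggle_ivory, toggle_tan, toggle_brown, toggle_black only 2 to 4 are there at a start; the rules pass over those that are not, and their reading is None.
At some moment in a run one of finished_box may be knocked a few centimetres aside while the robot is not near it.
Once in a run the grip may slacken for a moment while it holds something.
It also fails if it takes over 210 s, if anything falls off the work surface, if the arm or the gripper's body presses on something with over 40 N, if the wrist force passes 120 N, or if a joint passes its speed limit or range.

### The arm

A 6-joint arm with a two-finger parallel gripper is mounted at the origin on the work surface. World frame = base frame: x ahead of the robot, y to its left, z up, the work surface at z = 0. Lengths are in m, angles in rad, forces in N, time in s.
With the tool pointing down it reaches from about 0.325 to 0.9 m from the base axis. Payload 6.1 kg.
Tool frame: the origin (TCP) lies midway between the tips of the shut fingers; the grasp point (between the pads) lies 19 mm behind it; z points along the fingers, y is the line along which they close (so a half turn about z gives the same grasp; the last joint's range is limited). The gripper opens to 85 mm and grips with 20 to 120 N. Pads are 22 mm wide; open, the fingers measure 114 mm over their backs; the gripper's body (76 mm by 85 mm) begins 54 mm behind the grasp point. The pads swing forward as they close: fully open they stand 13 mm farther back than shut.
Start: joints at [1.221, 0.22, 1.526, -0, 1.395, -0.126], TCP at [0.139, 0.609, 0.231] pointing down, gripper open.
Joint ranges: [-2.98, 2.98], [-0.91, 2.08], [0.09, 2.57], [-1.24, 4.39], [0.2, 2.65], [-2.68, 2.68]. Speed limits (rad/s): [2.57, 2.57, 3.01, 3.14, 3.14, 3.14].

### API

Orientations are given as [roll, pitch, yaw] about the fixed x, y, z axes, in that order (R = Rz(yaw) Ry(pitch) Rx(roll)).
In Python, from plant import movep, move_l, set_joints, gripper_to, hold, inverse_kinematics, observe, get_image, get_calibration, Unreachable, job_done gives the robot as it stands. Calls block until the motion is done:
- movep(position, orientation): joint-space move of the TCP to a pose.
- move_l(position, feed=0.15, rotation=None, max_force=None): straight line of the TCP; rotation=None keeps the orientation; feed is the mean speed in m/s. With max_force (N) it stops when the force on the tool has changed by that much, and returns True; else False.
- set_joints(angles): joint-space move.
- gripper_to(opening, f_grip=None): finger opening in m; f_grip is the grip in N (None keeps the last); returns when the fingers have stopped.
- hold(seconds).
- inverse_kinematics(position, orientation): joint angles nearest the present ones, or None.
- observe(): the state.
- get_image(name): name is "side" or "top"; returns (picture, depth): 400x640x3 uint8, red, green, blue; 400x640 float32, m along the optical axis (not along the pixel's ray), 0 where there is no reading.
- get_calibration(name): a dict with "intrinsics" (3x3 intrinsics, pixels), "world_from_camera" (4x4, takes a point from camera to world coordinates). Camera axes: x right, y down, z forward; pixel columns grow to the right and rows downward; lengths in m; the calibration is good to about 2 mm. A picture is of the moment at which its call begins. get_calibration takes no time and is no camera call.
A pose or a line that the arm cannot do raises Unreachable and nothing moves.
- job_done(): hands the job in; it is judged then, once.
The state is a dict: "time_s": time; "q": joint angles; "joint_velocities": joint speeds; "joint_torque": joint torques, N m; "eef_pos": TCP position; "tcp_rot": TCP orientation; "ft_force": force on the tool from outside, world axes, zero at the start; "torque": the same for the moment, N m; "opening": finger opening in m; "grasp_force": force on a finger pad.
Only numpy, scipy, OpenCV 4.12 (cv2) and the standard library are available. Lean on these libraries where they do the work, as an engineer would, in place of code of your own. Each camera call takes 0.05 s, during which the arm holds its last target. There are 200 camera calls.

## Working session

There is one attempt and no reset: what is moved stays moved. The work goes in short steps, each a Python script; the robot and the scene stay as the last script left them, time stands still between calls to the robot, and variables do not carry over. Pictures are saved under pics/ and viewed, at most 14 in all, crops included, and the job is handed in when it is done.

```bash
ls; mkdir -p pics; python3 - <<'E'
from plant import *
import cv2,numpy as np
for n in("top","side"):
    p,d=get_image(n); cv2.imwrite(f"pics/{n}0.png",p[:,:,::-1]); np.savez(f"{n}0.npz",p=p,d=d)
    c=get_calibration(n); print(n,np.round(c["intrinsics"],1).tolist(),np.round(c["world_from_camera"],3).tolist())
o=observe();print(o["time_s"],o["eef_pos"],o["tcp_rot"],o["opening"])
E
```

```text
pics
top [[370.1, 0.0, 318.0], [0.0, 370.1, 203.6], [0.0, 0.0, 1.0]] [[-0.015, -0.997, 0.069, 0.489], [-1.0, 0.015, -0.002, 0.074], [0.001, -0.069, -0.998, 1.132], [0.0, 0.0, 0.0, 1.0]]
side [[457.4, 0.0, 324.7], [0.0, 457.4, 198.3], [0.0, 0.0, 1.0]] [[-0.841, -0.335, 0.424, -0.035], [-0.541, 0.525, -0.657, 1.014], [-0.002, -0.782, -0.623, 0.996], [0.0, 0.0, 0.0, 1.0]]
0.1 [0.13849198 0.60888395 0.23028837] [-3.13978203e+00 -2.38839399e-04  2.91784381e+00] 0.08556376757911792
```

View pics/top0.png

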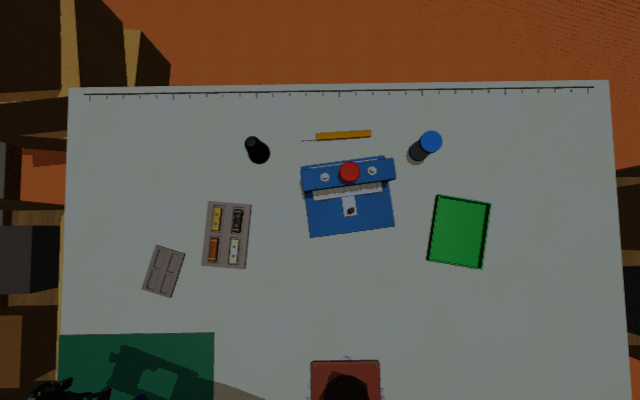

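View pics/side0.png

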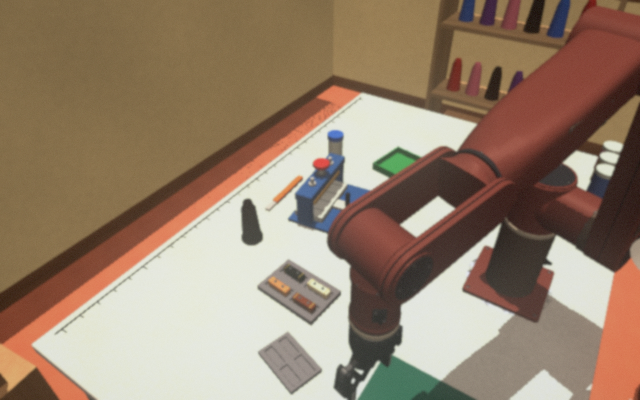

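Top view: the tray with four toggles is at (227,235): tan (216,218), black (237,220), brown (213,249), ivory (234,250). A smaller, empty look-alike tray is at (163,271). The larger, filled one fits the description. The press is at (349,195) with its knob at (349,172) and handle at about (350,210). The box is at (459,232), cone (257,150), spool (425,145), ripper (343,135). I'll confirm the tray and press in one enlarged crop.

```bash
cat > h.py <<'E'
from plant import *
import cv2, numpy as np
def ray(n,uv):
    c=get_calibration(n); T=np.array(c["world_from_camera"]); K=np.array(c["intrinsics"])
    d=T[:3,:3]@np.linalg.solve(K,[uv[0],uv[1],1.]); return T[:3,3],d      # d scaled to unit depth
def onz(n,uv,z):
    o,d=ray(n,uv); return o+d*(z-o[2])/d[2]
def two(uvt,uvs):
    "point nearest to both rays, and the gap between them"
    a,d=ray("top",uvt); b,e=ray("side",uvs)
    s=np.linalg.lstsq(np.c_[d,-e],b-a,rcond=None)[0]; p,q=a+s[0]*d,b+s[1]*e
    return (p+q)/2,np.linalg.norm(p-q)
def dep(n,d,uv,r=2):
    u,v=int(round(uv[0])),int(round(uv[1])); w=d[v-r:v+r+1,u-r:u+r+1]; o,k=ray(n,uv); return o+k*np.median(w[w>0])
def blob(p,lo,hi,roi=None,k=0):
    h=cv2.cvtColor(p,cv2.COLOR_RGB2HSV); m=cv2.inRange(h,np.array(lo),np.array(hi))
    if roi: z=np.zeros_like(m); x0,y0,x1,y1=roi; z[y0:y1,x0:x1]=m[y0:y1,x0:x1]; m=z
    if k: m=cv2.morphologyEx(m,cv2.MORPH_CLOSE,np.ones((k,k)))
    cs=cv2.findContours(m,cv2.RETR_EXTERNAL,cv2.CHAIN_APPROX_NONE)[0]
    return max(cs,key=cv2.contourArea) if cs else None
def cen(c):
    m=cv2.moments(c); return np.array([m["m10"],m["m01"]])/m["m00"]
E
python3 - <<'E'
from h import *
p=np.load("top0.npz")["p"]
a=cv2.resize(p[190:310,135:265],None,fx=3,fy=3,interpolation=cv2.INTER_CUBIC)
b=cv2.resize(p[150:240,295:400],None,fx=4,fy=4,interpolation=cv2.INTER_CUBIC)
b=cv2.copyMakeBorder(b,0,a.shape[0]-b.shape[0],0,0,cv2.BORDER_CONSTANT)if a.shape[0]>=b.shape[0] else b
cv2.imwrite("pics/crop1.png",np.clip(np.hstack([a,b]).astype(float)*1.5,0,255).astype(np.uint8)[:,:,::-1])
h=cv2.cvtColor(p,cv2.COLOR_RGB2HSV)
for n,u in dict(tan=(216,214),black=(237,215),brown=(213,244),ivory=(234,255),tray=(226,235),green=(459,232),rim=(430,264),blue=(330,225),red=(349,172),bench=(280,250),look=(160,260),shut=(340,192)).items(): print(n,h[u[1],u[0]],dep("top",np.load("top0.npz")["d"],u,1).round(4))
E
```

```text
tan [36 19 66] [0.5393 0.3753 0.0309]
black [40 12 62] [0.5354 0.3127 0.0313]
brown [24 21 61] [0.4506 0.3838 0.0311]
ivory [106  27 104] [0.4173 0.3216 0.0309]
tray [ 8 31 91] [0.4764 0.3491 0.0158]
green [ 66 200 106] [ 0.4748 -0.3563  0.004 ]
rim [ 60  10 123] [ 0.3794 -0.2654  0.0017]
blue [106 200 107] [0.5018 0.0359 0.0124]
red [  3 215 121] [ 0.6377 -0.0108  0.172 ]
bench [ 80  12 123] [ 0.4282  0.1889 -0.0012]
look [10 28 81] [0.4042 0.5494 0.0083]
shut [23 39 85] [0.6    0.0047 0.0268]
```

View pics/crop1.png

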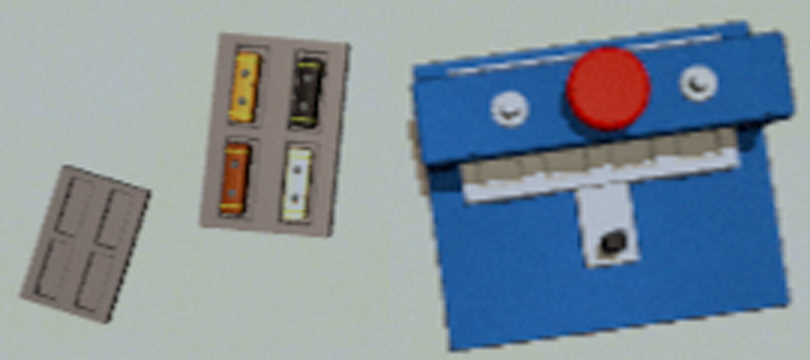

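The crop confirms it: the larger tray holds all four toggles and the small one is empty and shallower (8 mm). The shuttle is mostly in, with the handle post at about (348,211) in the full picture. Next I measure from the depth clouds of both views.

```bash
cat >> h.py <<'E'
def cloud(n,d):
    c=get_calibration(n); T=np.array(c["world_from_camera"]); K=np.array(c["intrinsics"])
    v,u=np.mgrid[:400,:640]; r=np.stack([(u-K[0,2])/K[0,0],(v-K[1,2])/K[1,1],np.ones(u.shape)],-1)*d[...,None]
    P=r@T[:3,:3].T+T[:3,3]; P[d<=0]=np.nan; return P
def comps(P,box,zlo,zhi,amin=8):
    "connected pixel groups with z in a band, x0,x1,y0,y1 in box -> list of (pixel mask, points)"
    x0,x1,y0,y1=box
    with np.errstate(invalid="ignore"):
        m=((P[...,0]>x0)&(P[...,0]<x1)&(P[...,1]>y0)&(P[...,1]<y1)&(P[...,2]>zlo)&(P[...,2]<zhi)).astype(np.uint8)
    n,l,s,_=cv2.connectedComponentsWithStats(m)
    return [(l==i,P[l==i]) for i in range(1,n) if s[i,4]>=amin]
def rect(q):
    "min-area rectangle in world xy: centre, (long, short), long-axis angle in (-pi/2,pi/2]"
    (x,y),(w,h),a=cv2.minAreaRect((q[:,:2]*1000).astype(np.float32)); a=np.radians(a)
    if w<h: w,h,a=h,w,a+np.pi/2
    return np.array([x,y])/1000,(round(w),round(h)),(a+np.pi/2)%np.pi-np.pi/2
E
python3 - <<'E'
from h import *
Z={n:np.load(n+"0.npz") for n in("top","side")}
C={n:cloud(n,Z[n]["d"]) for n in Z}
def show(t,n,box,lo,hi,amin=8):
    for m,q in comps(C[n],box,lo,hi,amin):
        c,s,a=rect(q); print(t,n,len(q),"rect",c.round(4),s,"deg",round(np.degrees(a),1),"mean",q.mean(0).round(4),"px",np.argwhere(m).mean(0)[::-1].round(0),"rgb",Z[n]["p"][m].mean(0).round(0))
for n in C:
    show("tray",n,(.35,.6,.2,.46),.011,.034,200)
    show("togg",n,(.35,.6,.2,.46),.025,.036,20)
show("bridge","top",(.45,.75,-.2,.2),.118,.135,100)
show("base","top",(.4,.75,-.2,.2),.008,.135,200)
show("knob","top",(.5,.75,-.2,.2),.165,.18)
show("knob","side",(.5,.75,-.2,.2),.165,.18)
show("handle","top",(.4,.6,-.1,.1),.066,.085,1)
show("handle","side",(.4,.6,-.1,.1),.066,.085,1)
show("shut","top",(.4,.7,-.15,.15),.022,.04)
show("boxrim","top",(.3,.65,-.55,-.2),.022,.04)
show("boxall","top",(.3,.65,-.55,-.2),.003,.04,50)
g=blob(Z["top"]["p"],(50,120,40),(80,255,255),(380,150,540,320),3); print("boxcol",[x for x in rect(np.array([onz("top",u[0],.03) for u in g]))])
show("cone","top",(.6,.8,.1,.35),.02,.17);show("spool","top",(.5,.85,-.35,-.1),.02,.15)
E
```

```text
tray top 2554 rect [0.4787 0.3515] (195, 132) deg -5.6 mean [0.4778 0.3506 0.0199] px [225. 235.] rgb [84. 75. 66.]
togg top 173 rect [0.5261 0.3773] (70, 22) deg -8.3 mean [0.5263 0.3767 0.03  ] px [216. 218.] rgb [106.  86.  37.]
togg top 167 rect [0.5198 0.315 ] (69, 22) deg -6.4 mean [0.5206 0.3147 0.0298] px [236. 220.] rgb [37. 34. 26.]
togg top 171 rect [0.4358 0.3867] (66, 22) deg -5.2 mean [0.4355 0.3862 0.03  ] px [212. 249.] rgb [83. 46. 21.]
togg top 173 rect [0.4303 0.3253] (68, 22) deg -5.0 mean [0.4298 0.3249 0.0299] px [233. 251.] rgb [107. 110. 102.]
tray side 2430 rect [0.4797 0.3535] (199, 133) deg -5.9 mean [0.4734 0.3588 0.0188] px [299. 290.] rgb [148. 134. 120.]
togg side 147 rect [0.5199 0.3187] (70, 23) deg -7.7 mean [0.5186 0.3199 0.0288] px [294. 271.] rgb [90. 87. 76.]
togg side 154 rect [0.5273 0.3812] (70, 23) deg -6.3 mean [0.525  0.3814 0.0287] px [279. 285.] rgb [200. 148. 101.]
togg side 153 rect [0.4294 0.3289] (69, 25) deg -6.6 mean [0.4292 0.3289 0.0286] px [318. 287.] rgb [209. 207. 173.]
togg side 171 rect [0.4359 0.3898] (71, 25) deg -6.6 mean 
[... 1361 characters left out ...]
58. 231.] rgb [20. 90. 35.]
boxcol [array([ 0.47756729, -0.34814404]), (198, 160), np.float64(-0.1849121960738529)]
cone top 422 rect [0.7233 0.2499] (50, 50) deg 71.1 mean [0.7189 0.2459 0.1032] px [255. 148.] rgb [11. 11. 10.]
cone top 140 rect [0.6289 0.1102] (53, 19) deg -0.5 mean [0.6295 0.109  0.1259] px [304. 178.] rgb [ 29.  63. 102.]
spool top 604 rect [ 0.7264 -0.238 ] (61, 58) deg -45.8 mean [ 0.7211 -0.2319  0.1131] px [426. 144.] rgb [24. 53. 90.]
spool top 387 rect [ 0.641 -0.121] (84, 42) deg 0.5 mean [ 0.6446 -0.1177  0.1082] px [385. 172.] rgb [32. 61. 93.]
spool top 105 rect [ 0.5398 -0.3083] (93, 61) deg -11.3 mean [ 0.5575 -0.2941  0.0281] px [440. 205.] rgb [18. 59. 26.]
```

Heights agree with the text: toggle tops 30 mm, tray 16, knob 172, handle 75, plate 32. The two views differ by about 4 mm in y, so I take their mean (top + [0.5, 2.2] mm). The press comes out at (0.640, -0.0085) with yaw 7°, and the shuttle is about home. Next I pull the shuttle.

```bash
cat >> h.py <<'E'
OFF=np.array([.0005,.0022]); PY=np.radians(7.0); PO=np.array([.640,-.0085]); ex=np.array([np.cos(PY),np.sin(PY)]); ey=np.array([-ex[1],ex[0]])
def pr(x,y): return PO+x*ex+y*ey
def D(yaw): return [np.pi,0,yaw]
def L(xy,z,feed=.25,yaw=None,mf=None): return move_l([xy[0],xy[1],z],feed=feed,rotation=None if yaw is None else D(yaw),max_force=mf)
def st(t=""):
    o=observe(); print(t,"t",round(o["time_s"],1),"p",o["eef_pos"].round(4),"F",np.round(o["ft_force"],1),"op",round(o["opening"],4),"g",round(float(np.max(o["grasp_force"])),1)); return o
def press_handle(z=.048):
    "measured handle: press x,y by the top view"
    p,d=get_image("top"); q=[c for c in comps(cloud("top",d),(.35,.62,-.12,.08),.066,.085,6)]
    q=max(q,key=lambda c:len(c[1]))[1]; c=rect(q)[0]+OFF-PO; return np.array([c@ex,c@ey])
E
python3 - <<'E'
from h import *
h=np.array([.5433,-.0190])
movep([h[0],h[1],.16],D(PY)); gripper_to(.045,40)
L(h,.048,.15); st("down")
gripper_to(0,40); st("grip")
e=observe()["eef_pos"][:2]
r=L(e-.108*ex,.048,.08,mf=25); o=st(f"pulled {r}"); print("moved",(o["eef_pos"][:2]-e)@ex)
gripper_to(.045); L(o["eef_pos"][:2],.16,.25)
movep([.42,.2,.25],D(0))
print("handle press xy",press_handle()); st()
p,d=get_image("top"); cv2.imwrite("pics/top1.png",np.clip(cv2.resize(p[140:280,190:410],None,fx=3,fy=3)*1.4,0,255).astype(np.uint8)[:,:,::-1])
np.savez("top1.npz",p=p,d=d)
P=cloud("top",d)
for m,q in comps(P,(.38,.68,-.15,.13),.021,.0285,10): 
    c,s,a=rect(q); c=c+OFF-PO; print("nestfloor",len(q),s,np.round([c@ex,c@ey],4),np.degrees(a).round(1))
for m,q in comps(P,(.38,.62,-.15,.13),.029,.037,100): 
    c,s,a=rect(q); c=c+OFF-PO; print("plate",len(q),s,np.round([c@ex,c@ey],4),np.degrees(a).round(1))
E
```

```text
down t 4.1 p [ 0.5441 -0.0192  0.0489] F [ 0.3 -0.3  0.1] op 0.0449 g 0.0
grip t 4.5 p [ 0.5453 -0.0233  0.0499] F [  1.2 -16.9   0.8] op 0.0152 g 42.5
pulled True t 5.7 p [ 0.4473 -0.0353  0.0498] F [ 3.4  1.  -1. ] op 0.0154 g 43.7
moved -0.09882177739275365
handle press xy [-0.19473722  0.00079977]
 t 7.7 p [0.4197 0.1989 0.2485] F [ 0.1  0.1 -0.5] op 0.0451 g 0.0
nestfloor 252 (82, 32) [-0.0985 -0.0751] 7.5
nestfloor 243 (83, 35) [-0.0983 -0.0237] 7.2
nestfloor 240 (79, 31) [-0.0991  0.0256] 8.5
nestfloor 246 (79, 31) [-0.1     0.0759] 7.2
nestfloor 209 (59, 40) [-0.1795  0.001 ] 7.2
plate 1164 (206, 101) [-0.0999  0.0005] -83.1
```

View pics/top1.png

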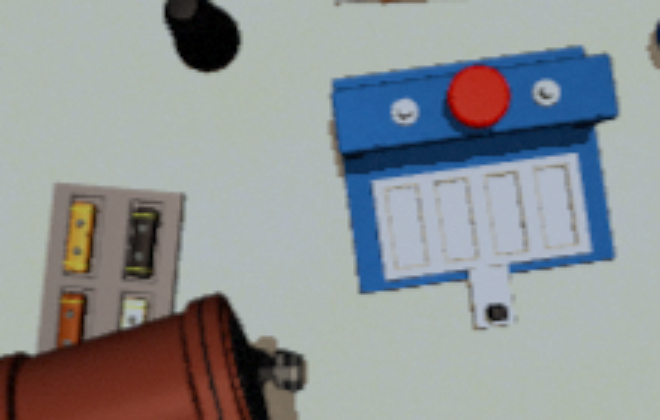

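The four nests are visible and the shuttle is fully out. When the gripper centred on the handle it went to the top view's y (-0.8 mm), so the side view is the biased one. I'll use the top view with that small correction. Next I load the toggles.

```bash
cat >> h.py <<'E'
OFF=np.array([0,-.0008]); PO=np.array([.6397,-.0115]); EE=np.array([-.0007,0])
NY=[None,-.075,-.025,.025,.075]
def held(): o=observe(); return .018<o["opening"]<.026 and np.max(o["grasp_force"])>5
def pick(xy,yaw,z,zt=.13,op=.042):
    xy=np.array(xy)+EE; L(xy,zt,.4,yaw); gripper_to(op,60); L(xy,z+.02,.25); L(xy,z,.06,mf=12)
    gripper_to(0,60); o=st("grip"); L(xy,zt,.25); st("lift")
    if not held(): raise SystemExit("NOT HELD")
def place(xy,yaw,z,zt=.13,op=.036):
    xy=np.array(xy)+EE; L(xy,zt,.3,yaw)
    if not held(): st(); raise SystemExit("LOST")
    L(xy,z+.025,.25); r=L(xy,z,.05,mf=10); st(f"put {r}"); gripper_to(op); L(xy,zt,.25)
def toggles(tag,box,zlo,zhi,frame=None):
    p,d=get_image("top"); out=[]
    for m,q in comps(cloud("top",d),box,zlo,zhi,40):
        c,s,a=rect(q); c=(c+q.mean(0)[:2])/2+OFF; out.append((c,a,q[:,2].mean(),s))
        e=c-PO; print(tag,c.round(4),"press",np.round([e@ex,e@ey],4),s,np.degrees(a).round(1),"z",q[:,2].mean().round(4),p[m].mean(0).round(0))
    return p,d,out
E
python3 - <<'E'
from h import *
T=dict(black=(.5202,.3148,-6.3,1),ivory=(.4300,.3251,-5.5,2),tan=(.5262,.3770,-7.3,3),brown=(.4357,.3865,-5.6,4))
for k,(x,y,a,n) in T.items():
    print(k); pick(np.array([x,y])+OFF,np.radians(a),.0165); place(pr(-.0995,NY[n]),PY,.033)
L([.36,.25],.25,.4); st()
p,d,o=toggles("nest",(.38,.64,-.15,.13),.037,.055)
cv2.imwrite("pics/top2.png",np.clip(cv2.resize(p[140:280,190:410],None,fx=3,fy=3)*1.4,0,255).astype(np.uint8)[:,:,::-1])
E
```

```text
black
grip t 9.9 p [0.52   0.3142 0.0171] F [0.8 0.2 1.4] op 0.0201 g 60.8
lift t 10.5 p [0.5193 0.3139 0.13  ] F [ 0.2  0.1 -0.8] op 0.0207 g 60.5
put True t 13.0 p [ 0.5495 -0.098   0.033 ] F [-0.4  0.7  4.1] op 0.0204 g 60.9
ivory
grip t 16.6 p [0.4298 0.3246 0.0171] F [0.1 0.6 2.3] op 0.0203 g 60.5
lift t 17.2 p [0.4292 0.3242 0.13  ] F [-0.3  0.2 -1.4] op 0.0199 g 60.1
put True t 19.7 p [ 0.5434 -0.0484  0.033 ] F [0.8 0.5 4.4] op 0.0201 g 60.5
tan
grip t 23.3 p [0.526  0.3765 0.0171] F [-0.   0.   1.9] op 0.0204 g 61.0
lift t 23.9 p [0.5253 0.3761 0.13  ] F [-0.3  0.1 -1.1] op 0.0202 g 60.7
put True t 26.2 p [0.5374 0.0012 0.0331] F [1.4 0.2 3.4] op 0.0204 g 61.1
brown
grip t 29.8 p [0.4354 0.386  0.0171] F [ 0.4 -0.8  3. ] op 0.0204 g 60.7
lift t 30.4 p [0.4348 0.3856 0.13  ] F [-0.5 -0.3 -1.1] op 0.0207 g 60.3
put True t 32.7 p [0.5312 0.0508 0.0331] F [ 0.5 -0.4  3.4] op 0.0201 g 60.9
 t 34.4 p [0.3597 0.2492 0.2484] F [ 0.2 -0.  -0.1] op 0.0361 g 0.0
nest [ 0.5511 -0.0963] press [-0.0983 -0.0734] (70, 22) 6.0 z 0.0454 [41. 38. 31.]
nest [ 0.544  -0.0471] press [-0.0993 -0.0236] (68, 22) 6.1 z 0.0457 [113. 117. 111.]
nest [0.5379 0.0024] press [-0.0993  0.0262] (69, 22) 7.4 z 0.0459 [114.  99.  50.]
nest [0.532  0.0519] press [-0.0992  0.0761] (69, 22) 7.3 z 0.0459 [98. 61. 37.]
```

```bash
ls pics
```

```text
crop1.png
side0.png
top0.png
top1.png
top2.png
```

All four are seated: tops at 46 mm, within 2 mm of the nest centres. Next I push home and press.

```bash
cat >> h.py <<'E'
def slide(x0,dist):
    "grip the handle at press x0 and move the shuttle by dist, to its stop"
    h=pr(x0,0)+EE; L(h,.16,.4,PY); gripper_to(.045,40); L(h,.048,.2); gripper_to(0,40)
    e=observe()["eef_pos"][:2]; r=L(e+dist*ex,.049,.08,mf=25); hold(.2); o=st(f"slid {r}"); e2=o["eef_pos"][:2]; print("moved",(e2-e)@ex)
    gripper_to(.045); L(e2-.005*ex*0,.16,.25)
E
python3 - <<'E'
from h import *
slide(-.195,.108)
k=pr(0,0)+EE; e=observe()["eef_pos"]; L(e[:2],.23,.3)
L([.45,.2],.25,.4); print("handle",press_handle())
gripper_to(0,30); L(k,.25,.3,PY); L(k,.18,.2); st("above")
r=L(k,.140,.03,mf=22); o=st(f"pressed {r}")
for i in range(3): hold(.5); st("hold")
p,d=get_image("side"); cv2.imwrite("pics/side1.png",cv2.resize(p[120:270,240:440],None,fx=3,fy=3)[:,:,::-1])
E
```

```text
slid True t 38.0 p [ 0.5445 -0.0235  0.0497] F [-2.2 -0.2  5.9] op 0.0151 g 40.1
moved 0.098425329948403
handle [-0.09443058  0.00065979]
above t 42.3 p [ 0.6387 -0.0106  0.1805] F [0.9 0.6 0.7] op -0.0003 g 0.0
pressed True t 43.4 p [ 0.6395 -0.0116  0.1476] F [-2.9  1.3  8. ] op 0.0002 g 3.9
hold t 43.9 p [ 0.6395 -0.0116  0.1477] F [-2.6  0.3  7.1] op 0.0005 g 3.9
hold t 44.4 p [ 0.6395 -0.0116  0.1477] F [-3.3  1.   7.6] op -0.0002 g 3.9
hold t 44.9 p [ 0.6395 -0.0116  0.1477] F [-2.8 -0.2  7.8] op 0.0002 g 3.9
```

View pics/side1.png

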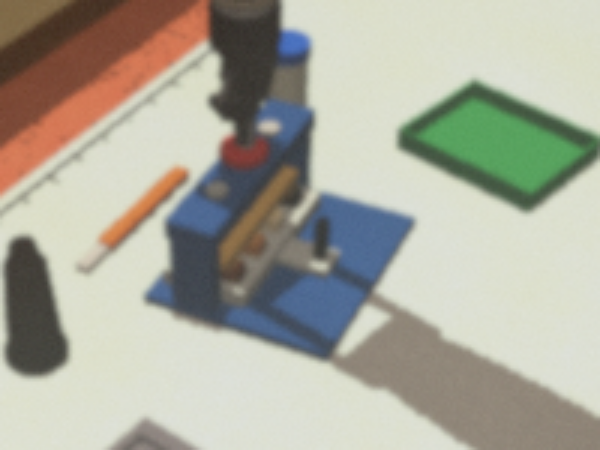

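The die is down on the toggles (brass bar low, knob at about (245,150) in the crop). Force is about 8 N and the tip is at 147.7 mm, which matches the stop. I'll press a little harder to be certain, then release and pull the shuttle out.

```bash
python3 - <<'E'
from h import *
k=pr(0,0)+EE
r=L(k,.138,.03,mf=15); st(f"more {r}"); hold(1.2); st()
L(k,.25,.15); L(pr(-.19,0),.25,.3)
slide(-.0955,-.108)
L([.36,.25],.25,.4); print("handle",press_handle()); st()
p,d,o=toggles("nest",(.38,.64,-.15,.13),.037,.055)
P=cloud("top",d)
for m,q in comps(P,(.3,.7,-.6,-.2),.022,.04,150):
    c,s,a=rect(q); print("box",(c+OFF).round(4),s,np.degrees(a).round(1))
g=blob(p,(50,120,40),(80,255,255),(380,120,560,340),3); print("boxcol",rect(np.array([onz("top",u[0],.03) for u in g])))
cv2.imwrite("pics/top3.png",np.clip(cv2.resize(p[120:290,230:510],None,fx=2.8,fy=2.8)*1.4,0,255).astype(np.uint8)[:,:,::-1])
E
```

```text
more True t 45.1 p [ 0.6395 -0.0116  0.1476] F [-2.8  0.1  8. ] op -0.0001 g 3.9
 t 46.3 p [ 0.6395 -0.0117  0.1477] F [-2.7 -0.2  7.3] op -0.0006 g 3.9
slid True t 51.4 p [ 0.4464 -0.0354  0.0499] F [0.9 0.  0.8] op 0.0147 g 43.8
moved -0.09992979932725848
handle [-0.19511357  0.00077661]
 t 53.3 p [0.3596 0.2485 0.2483] F [ 1.1  0.  -0.4] op 0.0453 g 0.0
nest [ 0.5499 -0.0965] press [-0.0995 -0.0735] (69, 22) 5.6 z 0.0458 [39. 37. 30.]
nest [ 0.5429 -0.0474] press [-0.1004 -0.0238] (69, 22) 5.7 z 0.0458 [113. 116. 110.]
nest [0.5368 0.0022] press [-0.1005  0.0262] (69, 22) 6.9 z 0.0458 [115. 100.  49.]
nest [0.5306 0.0517] press [-0.1006  0.076 ] (69, 22) 7.2 z 0.0458 [98. 60. 36.]
box [ 0.478  -0.3486] (200, 162) -10.6
boxcol (array([ 0.47808859, -0.34524533]), (199, 165), np.float64(-0.18425546054903919))
```

View pics/top3.png

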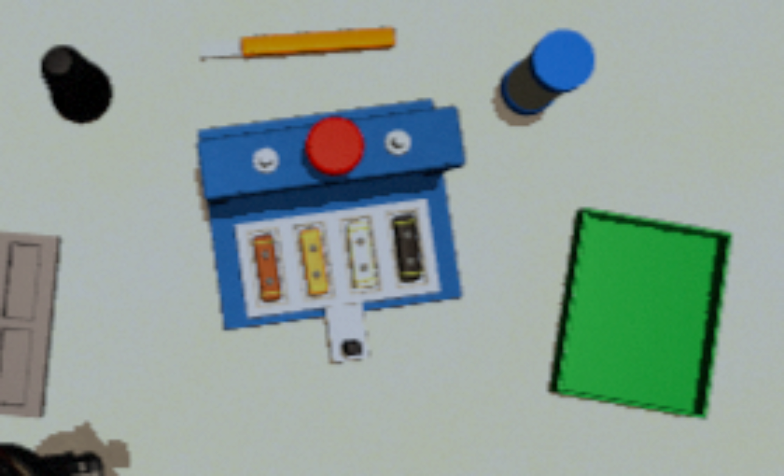

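All four still sit in their nests, marked, with the shuttle out. The box is at (0.478, -0.349), yaw -10.6°. I'll unload, re-measuring the box before each placing.

```bash
cat >> h.py <<'E'
def boxpose():
    p,d=get_image("top"); q=np.vstack([c[1] for c in comps(cloud("top",d),(.25,.75,-.7,-.2),.022,.036,40) if np.ptp(c[1][:,1])<.25])
    q=q[np.linalg.norm(q[:,:2]-np.median(q[:,:2],0),axis=1)<.17]; c,s,a=rect(q); print("box",(c+OFF).round(4),s,np.degrees(a).round(1))
    if not(194<s[0]<208 and 154<s[1]<170): raise SystemExit("BOX?")
    return c+OFF,a
def inbox(c,a,x,y): return c+np.array([[np.cos(a),-np.sin(a)],[np.sin(a),np.cos(a)]])@[x,y]
E
python3 - <<'E'
from h import *
J=[("black",.5499,-.0975,5.8,45,-36),("ivory",.5429,-.0480,6,-45,-36),("tan",.5368,.0017,7,45,36),("brown",.5306,.0512,7,-45,36)]
for k,x,y,a,bx,by in J:
    print(k); pick([x,y],np.radians(a),.0335,op=.038)
    c,b=boxpose(); place(inbox(c,b,bx/1e3,by/1e3),b,.0135,op=.036)
L([.40,-.1],.2,.4); L([.36,.25],.25,.4); c,b=boxpose(); st()
p,d,o=toggles("box",(.25,.75,-.7,-.2),.0225,.0275)
cv2.imwrite("pics/top4.png",np.clip(cv2.resize(p[120:290,230:510],None,fx=2.8,fy=2.8)*1.4,0,255).astype(np.uint8)[:,:,::-1])
E
```

```text
black
grip t 56.0 p [ 0.5497 -0.0977  0.0341] F [ 0.  -0.2  1.9] op 0.0202 g 59.1
lift t 56.6 p [ 0.5495 -0.0976  0.1308] F [-0.3 -0.2 -1.1] op 0.0206 g 58.9
box [ 0.4735 -0.3727] (200, 112) -11.0BOX?
```

The raised arm hides part of the box from the top camera, so I'll step aside to measure it.

```bash
python3 - <<'E'
from h import *
J=[("black",.5499,-.0975,5.8,45,-36),("ivory",.5429,-.0480,6,-45,-36),("tan",.5368,.0017,7,45,36),("brown",.5306,.0512,7,-45,36)]
for i,(k,x,y,a,bx,by) in enumerate(J):
    print(k)
    if i: pick([x,y],np.radians(a),.0335,op=.038)
    L([.44,.16],.14,.4); c,b=boxpose(); place(inbox(c,b,bx/1e3,by/1e3),b,.0135,op=.036)
L([.40,-.1],.2,.4); L([.36,.25],.25,.4); c,b=boxpose(); st()
p,d,o=toggles("box",(.25,.75,-.7,-.2),.0225,.0275)
cv2.imwrite("pics/top4.png",np.clip(cv2.resize(p[120:290,230:510],None,fx=2.8,fy=2.8)*1.4,0,255).astype(np.uint8)[:,:,::-1])
E
```

```text
black
box [ 0.478  -0.3486] (200, 162) -10.6
put True t 60.5 p [ 0.5148 -0.3922  0.0141] F [-0.5  0.4  3.3] op 0.0201 g 59.4
ivory
grip t 63.9 p [ 0.5428 -0.0481  0.0341] F [-0.4 -0.9  1.8] op 0.0203 g 59.3
lift t 64.5 p [ 0.5425 -0.0481  0.1308] F [-0.3  0.2 -1.4] op 0.0202 g 59.0
box [ 0.478  -0.3489] (200, 162) -10.7
put True t 68.2 p [ 0.4264 -0.3759  0.0141] F [-0.9  0.5  5.6] op 0.0205 g 59.7
tan
grip t 71.7 p [0.5366 0.0017 0.0341] F [-0.2 -0.6  2.2] op 0.0203 g 59.3
lift t 72.2 p [0.5364 0.0017 0.1307] F [ 0.  -0.1 -1.1] op 0.0204 g 59.1
box [ 0.4781 -0.349 ] (201, 162) -10.5
put True t 75.7 p [ 0.5281 -0.3218  0.0141] F [0.6 0.5 5.9] op 0.0204 g 59.7
brown
grip t 79.1 p [0.5305 0.0512 0.0341] F [-0.2  0.2  2.1] op 0.0205 g 59.0
lift t 79.7 p [0.5302 0.0512 0.1307] F [-0.1 -0.2 -1.2] op 0.02 g 58.7
box [ 0.4781 -0.3488] (200, 162) -10.6
put True t 83.0 p [ 0.4397 -0.3051  0.0141] F [-0.7  0.6  4.7] op 0.0203 g 59.4
box [ 0.4781 -0.3488] (200, 163) -10.7
 t 85.7 p [0.3603 0.2483 0.249 ] F [-1.2 -0.5 -0.1] op 0.0363 g 0.0
box [ 0.5281 -0.3208] press [-0.1485 -0.2934] (68, 23) -10.5 z 0.0255 [110.  87.  32.]
box [ 0.516  -0.3908] press [-0.169  -0.3613] (68, 22) -11.3 z 0.0252 [27. 27. 17.]
box [ 0.4412 -0.3044] press [-0.2327 -0.2665] (69, 23) -11.6 z 0.0252 [79. 43. 16.]
box [ 0.4276 -0.3741] press [-0.2547 -0.3341] (69, 22) -11.1 z 0.0253 [106. 109.  93.]
```

View pics/top4.png

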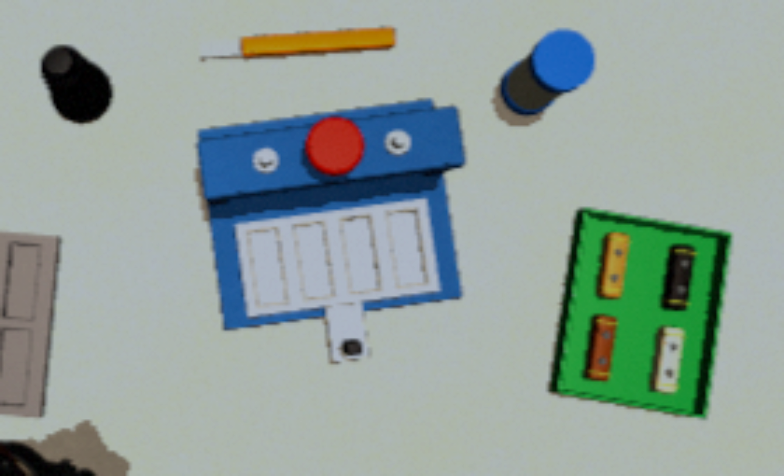

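All four toggles lie flat in the box and the nests are empty. I'll push the shuttle home, check, and hand in.

```bash
python3 - <<'E'
from h import *
slide(-.195,.108)
L(observe()["eef_pos"][:2],.23,.3); L([.36,.25],.25,.4); hold(.3)
h=press_handle(); print("handle",h); c,b=boxpose()
p,d,o=toggles("box",(.25,.75,-.7,-.2),.0225,.0275)
k=[q[:,2].mean() for m,q in comps(cloud("top",d),(.5,.75,-.2,.2),.15,.18,100)]; print("knob z",k); st()
if h[0]>-.098 and len(o)==4 and k[0]>.169: print(job_done())
E
```

```text
slid True t 89.4 p [ 0.5454 -0.0234  0.0497] F [-1.9 -0.1  5.1] op 0.0153 g 40.4
moved 0.09932388696725399
handle [-0.09447701  0.00081348]
box [ 0.4781 -0.3483] (200, 162) -10.4
box [ 0.5291 -0.3207] press [-0.1475 -0.2934] (69, 22) -10.8 z 0.0252 [111.  88.  31.]
box [ 0.5148 -0.3911] press [-0.1702 -0.3616] (69, 21) -9.5 z 0.0252 [26. 27. 16.]
box [ 0.442  -0.3041] press [-0.2319 -0.2663] (68, 22) -11.8 z 0.0253 [78. 41. 15.]
box [ 0.4284 -0.3746] press [-0.254  -0.3347] (68, 23) -11.8 z 0.0253 [108. 112.  96.]
knob z [np.float64(0.17146765655778662)]
 t 92.2 p [0.3604 0.2495 0.25  ] F [-0.4  0.5  0.4] op 0.0449 g 0.0
the job is handed in; nothing more can be done
None
```

I pressed all four toggles together, laid them in the green box and handed the job in at about 92 s; the last check had the shuttle empty and home and the plunger up, but no verdict came back.

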